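# Push a cavity filter home onto its test ports

### The arm

A 6-joint arm with a two-finger parallel gripper is mounted at the origin on the work surface. World frame = base frame: x ahead of the robot, y to its left, z up, the work surface at z = 0. Lengths are in m, angles in degrees, forces in N, time in s.
With the tool pointing down it reaches from about 0.4 to 0.825 m from the base axis. Payload 7 kg.
Tool frame: the origin (TCP) lies between the finger pads, 19 mm behind the fingertips; this is the grasp point; z points along the fingers, y is the line along which they close (so a half turn about z gives the same grasp; the last joint's range is limited). The gripper opens to 88 mm and grips with 3 to 60 N. Pads are 19 mm wide; open, the fingers measure 130 mm over their backs; the gripper's body (78 mm by 193 mm) begins 47 mm behind the grasp point.
Start: joints at [90.361, 20.546, 0.682, 0, -70.136, -16.507], TCP at [0.188, 0.648, 0.245] pointing down, gripper open.
Joint ranges: [-176.03, 176.03], [-82.01, 121.73], [-58.28, 71.71], [-173.87, 95.51], [-174.79, -0.11], [-173.66, 173.66]. Speed limits (degrees/s): [136.94, 136.94, 172.46, 180, 180, 180].

### API

Orientations are given as [roll, pitch, yaw] about the fixed x, y, z axes, in that order (R = Rz(yaw) Ry(pitch) Rx(roll)).
In Python, from plant import r, capture, close_job, search_frame, outline_of gives the robot as it stands.
- The arm moves only by the shell command python3 -m creep 'ROWS' [FORCE]. ROWS is JSON, a list of rows, each a list of 7 numbers: the finger opening in mm, from 0 to 87.6, then the shift along the world's x, y, z in units of 25 mm (1.0 is 25 mm), then the turn, a rotation vector about the world's x, y, z in degrees. In form: [[hand, x, y, z, ax, ay, az], ...]. A call has 1 to 8 rows; each row shifts and turns the commanded pose from where the row before left it; what a row does not reach is not made up. A row lasts 1/12 s, in which the tool goes at most 41.7 mm and 7.16 degrees, less where a joint would pass 70% of its speed; a pose out of reach is approached as far as the arm can. A call is refused whole if a number of a shift passes 1 or a number of a turn 7.16, either way. A call with a gripper value outside its range is refused whole. The fingers move at their own pace and stop on an object; FORCE is the grip in N (left out, the last holds). Time passes only in rows, so rows that do not move let the fingers close. It gives the time, the measured TCP pose, the force, the opening and the grip force at its end, in the units of the state.
- r.get_state(): the state, without advancing time (a new reading comes with each control period).
- capture(name): name is "side" or "top" or "wrist"; returns a dict with "frame" (480x640x3 uint8, red, green, blue), "K" (3x3 intrinsics, pixels), "origin" and "rotation" of the camera in the world. Camera axes: x right, y down, z forward; pixel columns grow to the right and rows downward; lengths in m; the calibration is good to about 2 mm. The wrist camera is an equidistant fisheye: a pixel r from the principal point sees the ray r / f radians off the axis. A picture is of the moment at which its call begins. There is no depth.
- close_job(): hands the job in; it is judged then, once.
Trained networks look in a picture, given as the dict that the camera call returned (one of the last four; its "shot" number tells which), for a name from the list of things; names that differ only in an ending like _2 or _b are one class to them, and where a whole thing is asked for, a point or a joint stands for the part that bears it (a point fixed in the world has none). Each returns a list of dicts, best first, with "conf" (0 to 1); they miss things now and then, are a little off and sometimes report something else, mostly with a low value. They report only what shows in the picture. A call takes as long as a camera call.
- search_frame(picture, target): "bbox" ([left, top, right, bottom] in pixels, round what is visible of it).
- outline_of(picture, target): "region" (480x640 bool, what is visible of it) and "bbox" ([left, top, right, bottom] in pixels, round what is visible of it).
The state is a dict: "time_s": time; "joints": joint angles; "qd": joint speeds; "joint_torque": joint torques, N m; "tcp_pos": TCP position; "eef_rot": TCP orientation; "contact_force": force on the tool from outside, world axes, zero at the start; "moment": the same for the moment, N m; "gripper_width": finger opening in m; "gripper_force": force on a finger pad.
Only numpy, scipy, OpenCV 4.12 (cv2) and the standard library are available. Lean on these libraries where they do the work, as an engineer would, in place of code of your own. Each camera call takes 0.05 s, during which the arm holds its last target. There are 200 camera calls.

### The job

The black filter lying in the sloping tuning cradle is not yet plugged in. Take the slide's orange grip and slide it smoothly along its guide, all the way to the end stop beside the test ports, so that the slide pushes the filter along under the red keeper and fully home on the ports; then let go and leave it there. Do not touch the filter itself with the gripper or arm, do not slam the slide, and leave the other things on the bench where they are.

Things in the scene. Friction and masses are not known exactly. Their poses are not given: they have to be found in the camera images.
- cradle: Fixed aluminium tuning cradle, 330 x 190 mm, 200 high. Origin: under it, on the bench. Deck slopes 40 deg, low edge at local -x (to the robot's right); its outward normal is (-0.643, 0, 0.766). Local y runs level along it, loading end at -y, dark port block at +y. Upper half: the filter's channel, between a low white rail and a 60 mm fence. Lower half: the slide's steel guide.
- pusher (a joint): Slide's travel along the cradle's +y, m: 0 at the loading end (starts 0 to 0.025), 0.090 at the end stop. Drag 4 N, up to 15 N with the filter; no spring, stays where left. Slide: dark carriage, grip, and an aluminium pusher plate reaching uphill across the channel behind the filter; its pad is 18 mm to -y of the grip's axis and meets the filter on the way. Plate starts 19 mm uphill of that axis.
- grip (a point): On the slide grip axis: orange cylinder, 26 mm diameter, 42 mm tall, square to the deck, so leaning 40 deg to local -x. Point is 23 mm above its foot, 19 below its top: with the TCP here the tips clear the carriage. Axes as cradle. 32 mm from the filter's side, whose lid overhangs it: a vertical gripper does not fit, come in square to the deck. Along y, 60 mm each way is free for fingers.
- filter: Loose black filter, aluminium lid with two rows of six brass tuning screws (10 mm tall), two brass ports on its +y end; 150 (y) x 80 x 70 mm, about 0.8 kg, lying on the sloping deck. Origin: centre of its underside; axes parallel to the cradle's (not tilted with the deck). Starts 37 to 57 mm short of home along y.
- seat (a point): Where the filter's origin is when it is home on the ports; on the sloping deck, axes as cradle. Near it, at the port end, a red keeper lip overhangs the channel's fence side by 19 mm, 4 mm above the filter's lid.
- spare_filter: Bystander: loose grey filter, 130 x 70 x 55 mm plus 10 mm screws, flat on the bench behind the cradle (local +x). Origin: centre of its underside.
- blue_bin: Bystander: loose empty blue bin, 120 x 190 x 75 mm, behind the cradle (local +x). Origin: centre of its underside.
- tin: Bystander: loose steel cup, 72 mm across, 62 mm high, behind the cradle (local +x). Origin: centre of its underside.
- driver: Bystander: loose screwdriver with red handle, 190 mm long along its local x, lying on the bench in front of the cradle (local -x). Origin: centre of its underside.

How it is judged (in metres and radians):
At the end, for the whole second after the job is handed in: The slide is within 4 mm of its end stop and at rest, let go; the filter lies in its channel, flat on the deck, within 5 mm of home along the channel and 7 mm in all, and is at rest. The other things are within 20 mm of where they stood (value of joint pusher above 0.086 m and velocity of joint pusher below 0.005 m/s and y of filter in the frame of seat above -0.005 m and distance between filter and seat below 0.007 m and angle between the z axis of filter and the z axis of cradle, either way round below 0.07 rad and linear speed of filter below 0.01 m/s); the robot touches nothing.
It fails at once if the gripper or arm touches the filter (more than 3 N) (contact force between any of the fingers, the arm and filter above 3 N).
It fails at once if the slide is slammed (faster than 0.35 m/s) (velocity of joint pusher above 0.35 m/s).
It fails at once if another thing on the bench is shifted by more than 20 mm (distance of any of spare_filter, blue_bin, tin, driver from where it was at the start of the episode above 0.02 m).
It also fails if it takes over 32 s, if anything falls off the work surface, if the arm or the gripper's body presses on something with over 40 N, if the wrist force passes 120 N, or if a joint passes its speed limit or range.

## Working session

There is one attempt and no reset: what is moved stays moved. The work goes in short steps, Python scripts to look and compute and a shell command to move; the robot and the scene stay as the last step left them, time stands still between calls to the robot, and variables do not carry over. Pictures are saved under pics/ and viewed, at most 10 in all, crops included, and the job is handed in when it is done.

```bash
mkdir -p pics; python3 - <<'E'
from plant import r,capture,search_frame,outline_of
import cv2,numpy as np
s=r.get_state();print(s['tcp_pos'],s['eef_rot'],s['time_s'])
for n in ['side','top']:
    c=capture(n);cv2.imwrite(f'pics/{n}0.png',c['frame'][:,:,::-1])
    print(n,c['K'].tolist(),np.round(c['origin'],4).tolist(),np.round(c['rotation'],4).tolist())
    for t in ['grip','cradle','filter','pusher','driver']:
        for d in search_frame(c,t)[:2]:print(t,np.round(d['bbox']),round(d['conf'],2))
E
```

```text
[0.18760368 0.64791163 0.24442065] [ 1.79904596e+02 -8.57903008e-03 -1.61504700e+01] 0.0
side [[621.0879135753983, 0.0, 326.8283339467551], [0.0, 621.0879135753983, 238.53683869697323], [0.0, 0.0, 1.0]] [-0.0433, -0.1365, 0.7344] [-135.6888, 0.1007, -67.998]
grip [387. 155. 432. 246.] 0.75
cradle [  1. 134. 445. 383.] 0.92
filter [308. 157. 413. 270.] 0.8
pusher [385. 153. 433. 244.] 0.77
pusher [213. 181. 257. 227.] 0.34
driver [414. 263. 474. 356.] 0.81
top [[519.7034465636485, 0.0, 323.8272981418978], [0.0, 519.7034465636485, 252.28593353210601], [0.0, 0.0, 1.0]] [0.4321, 0.1095, 1.0306] [-173.2121, 1.7218, -89.0067]
grip [369. 173. 423. 220.] 0.73
cradle [ 73. 145. 423. 376.] 0.63
filter [342. 189. 405. 294.] 0.95
pusher [368. 170. 419. 219.] 0.86
driver [431. 212. 450. 309.] 0.62
```

View pics/side0.png

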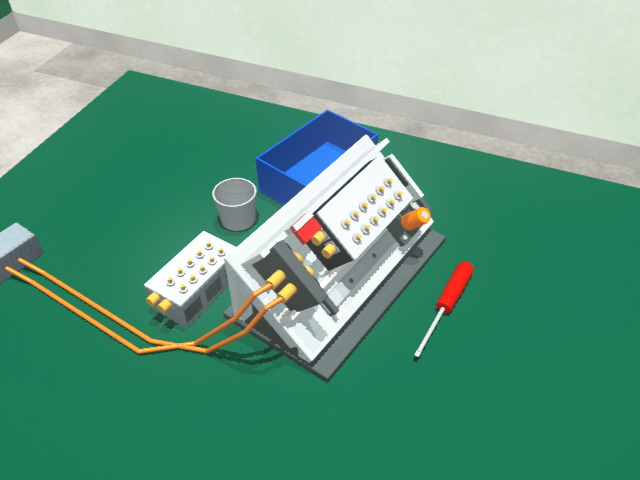

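View pics/top0.png

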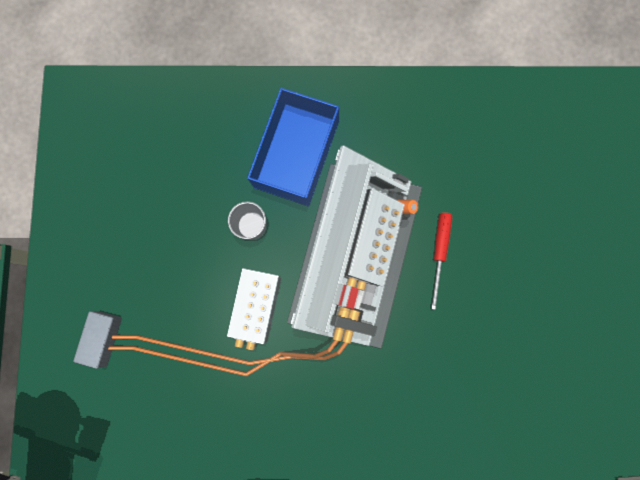

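```bash
cat >h.py <<'E'
import numpy as np,cv2
from scipy.spatial.transform import Rotation as R
from scipy.optimize import least_squares
from plant import r,capture,search_frame,outline_of
def proj(c,P):
    q=(np.atleast_2d(P)-c['origin'])@R.from_euler('xyz',c['rotation'],degrees=True).as_matrix()
    p=q@np.array(c['K']).T
    return p[:,:2]/p[:,2:]
def tri(cs,uvs):
    return least_squares(lambda P:np.concatenate([proj(c,P)[0]-u for c,u in zip(cs,uvs)]),[.6,0,.1])
def orange(c,bb):
    h=cv2.cvtColor(c['frame'],cv2.COLOR_RGB2HSV);m=cv2.inRange(h,(5,170,90),(17,255,255))
    k=np.zeros_like(m);l,t,rr,b=[int(v) for v in bb];k[t:b,l:rr]=m[t:b,l:rr]
    n,L,S,C=cv2.connectedComponentsWithStats(k);i=1+np.argmax(S[1:,4]);return L==i,S[i],C[i]
def cyl(g,yaw):
    Rz=R.from_euler('z',yaw,degrees=True).as_matrix();n=Rz@[-.643,0,.766];a=Rz@[0,1,0];b=np.cross(n,a)
    t=np.linspace(0,2*np.pi,40)[:,None]
    ring=13e-3*(np.cos(t)*a+np.sin(t)*b)
    return np.vstack([g+n*.019+ring,g-n*.023+ring])
def stats(c,P):
    m=np.zeros((480*4,640*4),np.uint8);q=proj(c,P)
    cv2.fillConvexPoly(m,cv2.convexHull((q*4+1.5).round().astype(np.int32)),1)
    return m
E
python3 - <<'E'
from h import *
cs=[capture('side'),capture('top')]
for a in [((445,237),(421,187)),((328,380),(381,347))]:
    s=tri(cs,a);print(np.round(s.x,4),np.round(s.fun,1))
for c,b,n in zip(cs,[(390,195,445,250),(385,190,425,225)],'st'):
    m,S,C=orange(c,b);print(S,C.round(1))
    l,t=S[0]-25,S[1]-25;im=c['frame'].copy();im[m]=im[m]//2+[0,0,120]
    cv2.imwrite(f'pics/o{n}.png',cv2.resize(np.hstack([c['frame'][t:t+80,l:l+80],im[t:t+80,l:l+80]]),None,fx=5,fy=5,interpolation=0)[:,:,::-1])
b=[cv2.imread(f'pics/o{n}.png') for n in 'st'];cv2.imwrite('pics/o.png',cv2.resize(np.vstack(b),(600,600)))
E
```

```text
[ 0.6865 -0.0487  0.011 ] [ 0.3 -0.  -0.4  0.1]
[0.3698 0.0296 0.0073] [ 0.4 -0.  -0.5  0.3]
[402 209  25  21 288] [411.4 220.3]
[401 201  16  12 103] [408.6 206.1]
```

View pics/o.png

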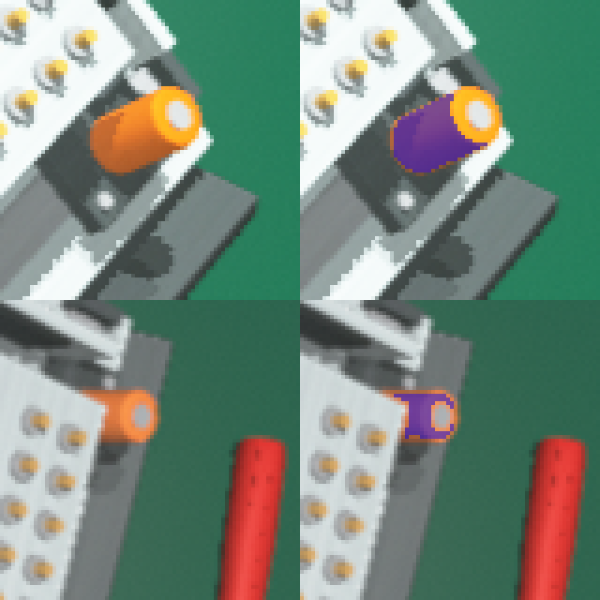

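```bash
cat >>h.py <<'E'
YAW=76.1
Rc=R.from_euler('z',YAW,degrees=True).as_matrix()
n=Rc@[-.6428,0,.766];cy=Rc@[0,1,0];up=np.cross(cy,n)
def goal(sgn):
    z=-n;y=sgn*cy;return np.column_stack([np.cross(y,z),y,z])
def remain(P,sgn,extra=0):
    s=r.get_state();Rn=R.from_euler('xyz',s['eef_rot'],degrees=True)
    G=R.from_rotvec(np.radians(extra)*cy)*R.from_matrix(goal(sgn))
    print('t',s['time_s'],'tcp',np.round(s['tcp_pos'],4),'q',np.round(s['joints'],1),'F',np.round(s['contact_force'],1),'w',s['gripper_width'])
    d=np.array(P)-s['tcp_pos'];print('shift units',np.round(d/.025,2),'cradle axes[x-up,y,n] mm',np.round(1e3*np.array([d@up,d@cy,d@n]),1),'turn',np.round((G*Rn.inv()).as_rotvec(degrees=True),1))
E
python3 - <<'E'
from h import *
cs=[capture('side'),capture('top')]
s=tri(cs,((424.5,213.9),(413.4,206.4)));print(s.x,s.fun.round(1))
g=s.x-n*.019;print('grip',g,'up',up,'n',n,'cy',cy)
for c in cs:
    q=proj(c,cyl(g,YAW));print(q.min(0).round(1),q.max(0).round(1))
# relative to cradle base corner
o=np.array([.6865,-.0487,.0]);d=g-o;print('cradle axes rel corner',Rc.T@d)
remain(g,1);remain(g,-1)
# filter lid corner near edge: top-left etc. lower edge of lid in side view (355,270)?
for c in cs: print({t:search_frame(c,t)[0]['bbox'] for t in ['filter']})
E
```

```text
[ 0.62705366 -0.02016614  0.10489765] [ 0.4 -0.  -0.4  0.2]
grip [ 0.62998761 -0.00831059  0.09034365] up [0.18401468 0.74356882 0.6428    ] n [-0.15441859 -0.62397655  0.766     ] cy [-0.97071648  0.24022804  0.        ]
[400.3 205.5] [431.7 230.2]
[391.4 199.3] [418.  213.8]
cradle axes rel corner [0.02563081 0.06456018 0.09034365]
t 0.8 tcp [0.1877 0.6483 0.2454] q [ 90.4  20.5   0.7  -0.  -70.1 -16.5] F [ 0.2 -0.6 -0.4] w 0.08787067696964855
shift units [ 17.69 -26.27  -6.2 ] cradle axes[x-up,y,n] mm [-506.6 -587.1  222.7] turn [ 38.1  22.  -83.9]
t 0.8 tcp [0.1877 0.6483 0.2454] q [ 90.4  20.5   0.7  -0.  -70.1 -16.5] F [ 0.2 -0.6 -0.4] w 0.08787067696964855
shift units [ 17.69 -26.27  -6.2 ] cradle axes[x-up,y,n] mm [-506.6 -587.1  222.7] turn [ 22.2 -38.5  88.1]
{'filter': [304.5, 157.0, 413.5, 268.2]}
{'filter': [341.2, 186.1, 404.5, 294.0]}
```

```bash
python3 -m creep '[[62,0.75,-1,0.5,1.36,0.78,-3],[62,0.75,-1,0.5,1.36,0.78,-3],[62,0.75,-1,0.5,1.36,0.78,-3],[62,0.75,-1,0.5,1.36,0.78,-3],[62,0.75,-1,0.5,1.36,0.78,-3],[62,0.75,-1,0.5,1.36,0.78,-3],[62,0.75,-1,0.5,1.36,0.78,-3],[62,0.75,-1,0.5,1.36,0.78,-3]]' 
python3 -m creep '[[62,0.6,-1,0.2,1.36,0.78,-3],[62,0.6,-1,0.2,1.36,0.78,-3],[62,0.6,-1,0.2,1.36,0.78,-3],[62,0.6,-1,0.2,1.36,0.78,-3],[62,0.6,-1,0.2,1.36,0.78,-3],[62,0.6,-1,0.2,1.36,0.78,-3],[62,0.6,-1,0.2,1.36,0.78,-3],[62,0.6,-1,0.2,1.36,0.78,-3]]'
python3 -c "
from h import *
remain([.598,-.152,.325],1)"
```

```text
time_s: 1.57
tcp_pos: [0.3383, 0.4469, 0.3464]
eef_rot: [-173.3, 10.6, -39.7]
contact_force: [0.5, 0.3, -0.4]
gripper_width: 0.0619
gripper_force: 0.0
time_s: 2.23
tcp_pos: [0.4581, 0.247, 0.3861]
eef_rot: [-171.3, 22.9, -63.3]
contact_force: [0.3, 1.0, 0.3]
gripper_width: 0.0618
gripper_force: 0.0
t 2.2333 tcp [0.4581 0.247  0.3861] q [ 33.5  -1.2  -3.1 -22.  -76.9  -5.6] F [0.3 1.  0.3] w 0.06179858366946413
shift units [  5.6  -15.96  -2.45] cradle axes[x-up,y,n] mm [-310.2 -231.7  180.5] turn [ 16.4   9.5 -35.7]
```

```bash
python3 -m creep '[[62,0.4,-1,0,1.36,0.78,-3],[62,0.4,-1,0,1.36,0.78,-3],[62,0.4,-1,0,1.36,0.78,-3],[62,0.4,-1,0,1.36,0.78,-3],[62,0.4,-1,0,1.36,0.78,-3],[62,0.4,-1,0,1.36,0.78,-3],[62,0.4,-1,0,1.36,0.78,-3],[62,0.4,-1,0,1.36,0.78,-3]]' 
python3 -m creep '[[62,0.3,-1,-0.3,1.36,0.78,-3],[62,0.3,-1,-0.3,1.36,0.78,-3],[62,0.3,-1,-0.3,1.36,0.78,-3],[62,0.3,-1,-0.3,1.36,0.78,-3],[62,0.3,-1,-0.3,0,0,0],[62,0.3,-1,-0.3,0,0,0],[62,0.3,-1,-0.3,0,0,0],[62,0.3,-1,-0.3,0,0,0]]'
python3 -c "
from h import *
remain(np.array([.630,-.0083,.0903])+.12*n,1)
c=capture('wrist');cv2.imwrite('pics/w1.png',c['frame'][:,:,::-1])"
```

```text
time_s: 2.9
tcp_pos: [0.538, 0.0469, 0.3856]
eef_rot: [-175.3, 34.9, -89.3]
contact_force: [1.1, 0.4, 0.2]
gripper_width: 0.0622
gripper_force: 0.0
time_s: 3.57
tcp_pos: [0.5979, -0.1531, 0.325]
eef_rot: [-179.9, 39.9, -104.0]
contact_force: [0.9, 0.3, -0.8]
gripper_width: 0.0619
gripper_force: 0.0
t 3.5667 tcp [ 0.5979 -0.1531  0.325 ] q [-21.8  18.8  13.  -39.4 -90.5   9.7] F [ 0.9  0.3 -0.8] w 0.061851731794161986
shift units [ 0.54  2.8  -5.71] cradle axes[x-up,y,n] mm [ -37.2    3.6 -155.1] turn [0.2 0.  0.2]
```

View pics/w1.png

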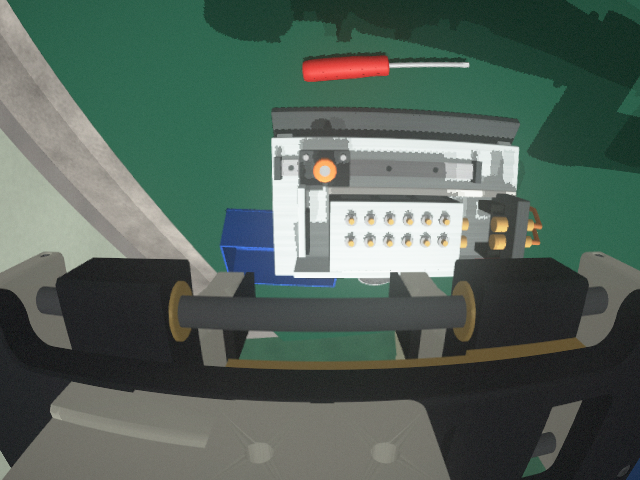

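```bash
python3 - <<'E'
from h import *
c=capture('wrist');K=np.array(c['K']);Rw=R.from_euler('xyz',c['rotation'],degrees=True).as_matrix()
g=np.array([.630,-.0083,.0903])
def ray(u,v):
    d=np.array([u-K[0,2],v-K[1,2]])/K[0,0];t=np.hypot(*d);return Rw@np.r_[d/t*np.sin(t),np.cos(t)]
def hit(u,v,h):
    d=ray(u,v);return c['origin']+d*((g+h*n-c['origin'])@n)/(d@n)
G=hit(324,171,.019);e=G-g-.019*n
print('grip top err up,cy mm',1e3*(e@up),1e3*(e@cy))
for a,b,h in [((272,138),(518,147),-.04),((330,198),(462,203),.03),((296,276),(462,276),.03),((351,219),(445,219),.04),((350,241),(445,241),.04),((272,108),(518,120),-.06)]:
    A,B=hit(*a,h),hit(*b,h);D=B-A;print(np.round(1e3*np.array([D@up,D@cy]),1),np.degrees(np.arctan2(D@up,D@cy)).round(2), 'up of A rel grip',(1e3*(A-g)@up).round(1))
print(c['origin'],K[0])
E
```

```text
grip top err up,cy mm -3.755610131453864 -3.1314113773438117
[  2.5 322.9] 0.45 up of A rel grip -41.1
[  4.4 145.8] 1.74 up of A rel grip 23.9
[  3.4 191.5] 1.02 up of A rel grip 110.4
[ -0.  101.7] -0.02 up of A rel grip 44.4
[  0.8 104.3] 0.44 up of A rel grip 67.9
[  3.3 335.6] 0.57 up of A rel grip -80.3
[ 0.5643991  -0.29323743  0.38788867] [371.64829954   0.         321.66450255]
```

```bash
python3 -m creep '[[62,0.08,0.35,-0.8,0,0,0],[62,0.08,0.35,-0.8,0,0,0],[62,0.08,0.35,-0.8,0,0,0],[62,0.08,0.35,-0.8,0,0,0],[62,0.08,0.35,-0.8,0,0,0],[62,0.08,0.35,-0.8,0,0,0],[62,0.08,0.35,-0.8,0,0,0],[62,0,0,0,0,0,0]]' 
python3 - <<'E'
from h import *
remain(np.array([.630,-.0083,.0903])+.12*n,1)
c=capture('wrist');cv2.imwrite('pics/w2.png',c['frame'][:,:,::-1]);np.savez('w2.npz',o=c['origin'],r=c['rotation'],K=c['K'])
E
```

```text
time_s: 4.33
tcp_pos: [0.6101, -0.0878, 0.1817]
eef_rot: [179.6, 39.9, -104.2]
contact_force: [-1.9, 0.5, -1.4]
gripper_width: 0.0622
gripper_force: 0.0
t 4.3333 tcp [ 0.6101 -0.0878  0.1817] q [-16.3  23.5   1.3 -41.7 -74.8  16.2] F [-1.9  0.5 -1.4] w 0.06221913364218319
shift units [0.06 0.18 0.02] cradle axes[x-up,y,n] mm [ 4.  -0.3 -2.7] turn [-0.  -0.3  0.1]
```

View pics/w2.png

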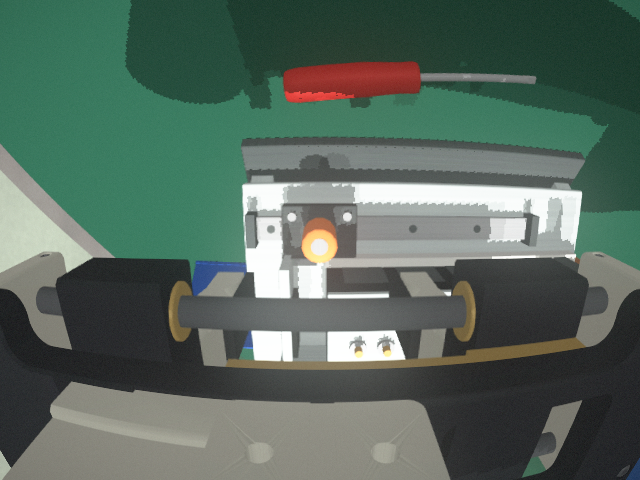

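```bash
python3 - <<'E'
from h import *
c=np.load('w2.npz');K=c['K'];Rw=R.from_euler('xyz',c['r'],degrees=True).as_matrix()
g=np.array([.630,-.0083,.0903])
def hit(u,v,h):
    d=np.array([u-K[0,2],v-K[1,2]])/K[0,0];t=np.hypot(*d);d=Rw@np.r_[d/t*np.sin(t),np.cos(t)]
    return c['o']+d*((g+h*n-c['o'])@n)/(d@n)
T=r.get_state()['tcp_pos']
for p,h in [((319,247),.019),((320,257),.019)]:
    e=hit(*p,h)-g;print(1e3*(e@up),1e3*(e@cy))
A=hit(330,293,.035)-g;print('lid edge up',A@up)
E
```

```text
0.8331165746127319 -1.7877034300594077
8.018164247012479 -1.152237264834441
lid edge up 0.028206374416677837
```

```bash
python3 -m creep '[[62,0.1,0.38,-0.45,0,0,0],[62,0.1,0.38,-0.45,0,0,0],[62,0.1,0.38,-0.45,0,0,0],[62,0.1,0.38,-0.45,0,0,0],[62,0.1,0.38,-0.45,0,0,0],[62,0,0,0,0,0,0]]' 
python3 - <<'E'
from h import *
remain(np.array([.630,-.0083,.0903])+.002*n-.0015*cy-.002*up,1)
c=capture('side');cv2.imwrite('pics/s2.png',cv2.resize(c['frame'][130:300,300:500,::-1],None,fx=3.5,fy=3.5))
E
```

```text
time_s: 4.88
tcp_pos: [0.6234, -0.0405, 0.1265]
eef_rot: [179.8, 39.9, -104.1]
contact_force: [-0.4, -0.5, -1.3]
gripper_width: 0.0619
gripper_force: 0.0
t 4.8833 tcp [ 0.6234 -0.0405  0.1265] q [-12.2  26.2  -2.  -43.9 -67.8  17.7] F [-0.4 -0.5 -1.3] w 0.06192290491810102
shift units [ 0.3   1.16 -1.44] cradle axes[x-up,y,n] mm [ -0.1  -0.2 -46.8] turn [ 0.  -0.2  0.1]
```

View pics/s2.png

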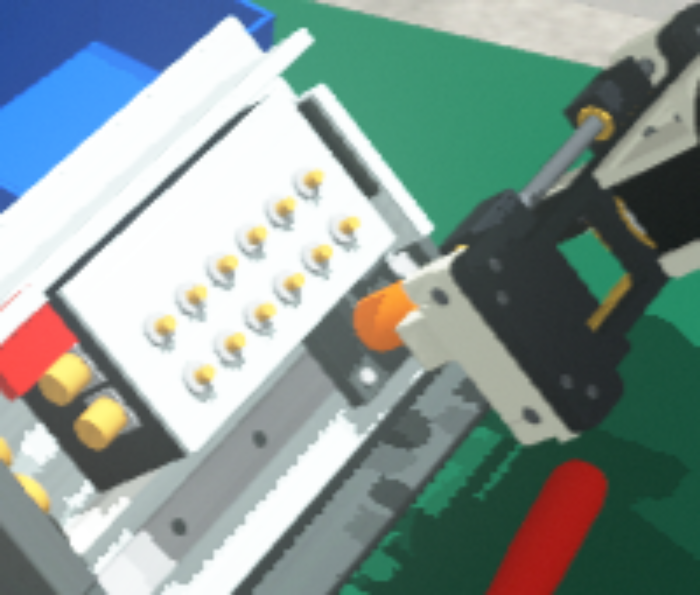

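```bash
python3 - <<'E'
from h import *
c=capture('side');K=np.array(c['K']);Rw=R.from_euler('xyz',c['rotation'],degrees=True).as_matrix()
g=np.array([.630,-.0083,.0903])-.0015*cy
for p in [(354.3,259.1),(413.4,197.1)]:
    d=Rw@np.linalg.solve(K,[*p,1])
    for u in (.026,.029,.032):
        X=c['origin']+d*((g+u*up-c['origin'])@up)/(d@up);print(p,u,'cy,n mm',1e3*(X-g)@cy.round(4),1e3*(X-g)@n)
E
```

```text
(354.3, 259.1) 0.026 cy,n mm 137.6408375115781 -1.7738731862730566
(354.3, 259.1) 0.029 cy,n mm 146.28791605902555 10.292157457752452
(354.3, 259.1) 0.032 cy,n mm 154.93499460647305 22.358188101778186
(413.4, 197.1) 0.026 cy,n mm -16.258188373506243 2.7495453470127744
(413.4, 197.1) 0.029 cy,n mm -4.8767225237886205 14.735206553160818
(413.4, 197.1) 0.032 cy,n mm 6.504743325929323 26.720867759309083
```

```bash
python3 -m creep '[[62,0.08,0.29,-0.36,0,0,0],[62,0.08,0.29,-0.36,0,0,0],[62,0.08,0.29,-0.36,0,0,0],[62,0.06,0.29,-0.36,0,0,0],[62,0,0,0,0,0,0]]' 
python3 - <<'E'
from h import *
remain(np.array([.630,-.0083,.0903])+.002*n-.0015*cy-.002*up,1)
c=capture('side');cv2.imwrite('pics/s3.png',cv2.resize(c['frame'][130:300,300:500,::-1],None,fx=3.5,fy=3.5))
E
```

```text
time_s: 5.4
tcp_pos: [0.6307, -0.012, 0.0906]
eef_rot: [179.8, 39.9, -104.1]
contact_force: [-1.0, 0.4, 0.1]
gripper_width: 0.0622
gripper_force: 0.0
t 5.4 tcp [ 0.6307 -0.012   0.0906] q [ -9.8  28.4  -3.5 -45.6 -63.6  18.9] F [-1.   0.4  0.1] w 0.06219176789860006
shift units [ 0.    0.02 -0.  ] cradle axes[x-up,y,n] mm [ 0.4  0.1 -0.4] turn [ 0.1 -0.2  0.1]
```

View pics/s3.png

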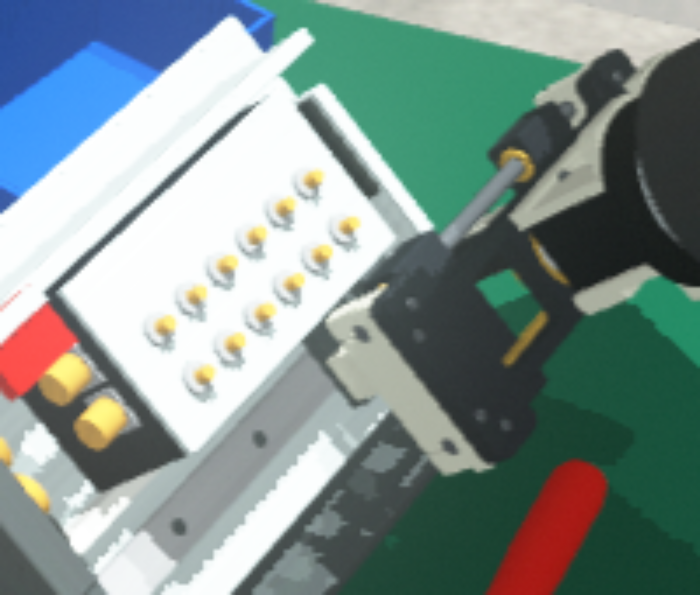

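The fingers now straddle the grip, around (360,330) in the crop. The gripper is clear of the lid edge and there is no contact force, so I'm closing.

```bash
python3 -m creep '[[50,0,0,0,0,0,0],[40,0,0,0,0,0,0],[32,0,0,0,0,0,0],[26,0,0,0,0,0,0],[20,0,0,0,0,0,0],[20,0,0,0,0,0,0],[20,0,0,0,0,0,0],[20,0,0,0,0,0,0]]' 30
python3 -m creep '[[20,0,0,0,0,0,0],[20,0,0,0,0,0,0],[20,0,0,0,0,0,0],[20,0,0,0,0,0,0]]'
```

```text
time_s: 6.12
tcp_pos: [0.6311, -0.0139, 0.0933]
eef_rot: [-180.0, 39.9, -104.0]
contact_force: [-2.9, -1.5, 3.3]
gripper_width: 0.0254
gripper_force: 30.0
time_s: 6.45
tcp_pos: [0.6315, -0.014, 0.0933]
eef_rot: [-179.9, 39.9, -104.0]
contact_force: [-4.0, -1.8, 4.8]
gripper_width: 0.0253
gripper_force: 30.0
```

```bash
python3 -m creep '[[20,-0.12,0.03,0,0,0,0],[20,-0.24,0.06,0,0,0,0],[20,-0.24,0.06,0,0,0,0],[20,-0.24,0.06,0,0,0,0],[20,-0.24,0.06,0,0,0,0],[20,-0.24,0.06,0,0,0,0],[20,-0.24,0.06,0,0,0,0],[20,-0.12,0.03,0,0,0,0]]' 45
python3 -c "
from h import *
remain(np.array([.6315,-.014,.0933])+.09*cy,1)"
```

```text
time_s: 7.12
tcp_pos: [0.5928, -0.0044, 0.0933]
eef_rot: [-179.5, 39.8, -103.9]
contact_force: [9.9, -1.6, -4.0]
gripper_width: 0.025
gripper_force: 45.0
t 7.1167 tcp [ 0.5928 -0.0044  0.0933] q [ -9.8  25.3  -8.5 -46.4 -61.8  20.6] F [ 9.9 -1.6 -4. ] w 0.025045292878400082
shift units [-1.95  0.48 -0.  ] cradle axes[x-up,y,n] mm [-0.1 50.1  0. ] turn [0.3 0.3 0.3]
```

```bash
python3 -m creep '[[20,-0.16,0.04,0,0,0,0],[20,-0.2,0.05,0,0,0,0],[20,-0.2,0.05,0,0,0,0],[20,-0.16,0.04,0,0,0,0],[20,-0.12,0.03,0,0,0,0]]' 45
python3 -m creep '[[20,-0.12,0.03,0,0,0,0],[20,-0.12,0.03,0,0,0,0]]'
```

```text
time_s: 7.53
tcp_pos: [0.5722, 0.0008, 0.0934]
eef_rot: [-179.4, 39.8, -103.9]
contact_force: [10.5, -0.8, -3.6]
gripper_width: 0.0253
gripper_force: 45.0
time_s: 7.7
tcp_pos: [0.5664, 0.0023, 0.0934]
eef_rot: [-179.4, 39.8, -103.9]
contact_force: [10.5, -2.2, -4.1]
gripper_width: 0.0252
gripper_force: 45.1
```

```bash
for i in 1; do python3 -m creep '[[20,-0.12,0.03,0,0,0,0],[20,-0.12,0.03,0,0,0,0],[20,-0.12,0.03,0,0,0,0]]'; done
python3 -m creep '[[20,-0.12,0.03,0,0,0,0],[20,-0.12,0.03,0,0,0,0]]'
```

```text
time_s: 7.95
tcp_pos: [0.5597, 0.0039, 0.0934]
eef_rot: [-179.1, 39.7, -103.8]
contact_force: [26.2, -0.3, -13.8]
gripper_width: 0.0251
gripper_force: 45.1
time_s: 8.12
tcp_pos: [0.5595, 0.0039, 0.0934]
eef_rot: [-178.5, 39.6, -103.8]
contact_force: [46.5, 0.9, -29.4]
gripper_width: 0.0246
gripper_force: 45.2
```

```bash
python3 -m creep '[[20,0.12,-0.03,0,0,0,0],[20,0.06,-0.015,0,0,0,0],[20,0,0,0,0,0,0]]'
python3 - <<'E'
from h import *
a=capture('side')['frame'][130:330,220:450];b=capture('top')['frame'][170:370,290:440]
cv2.imwrite('pics/s4.png',cv2.resize(np.hstack([a,b])[:,:,::-1],None,fx=2.1,fy=2.1))
E
```

```text
time_s: 8.37
tcp_pos: [0.5597, 0.0039, 0.0935]
eef_rot: [-179.0, 39.7, -103.8]
contact_force: [21.3, -1.5, -10.7]
gripper_width: 0.0253
gripper_force: 45.0
```

View pics/s4.png

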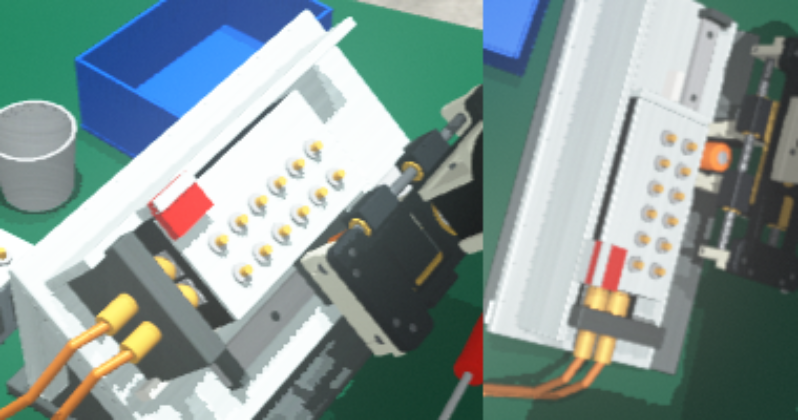

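```bash
python3 - <<'E'
from h import *
c=capture('side');K=np.array(c['K']);Rw=R.from_euler('xyz',c['rotation'],degrees=True).as_matrix()
g=np.array([.630,-.0083,.0903])-.0015*cy
def at(p,h):
    d=Rw@np.linalg.solve(K,[*p,1]);X=c['origin']+d*((g+h*n-c['origin'])@n)/(d@n);return np.round(1e3*np.array([(X-g)@up,(X-g)@cy]),1)
a=cv2.imread('pics/side0.png');b=c['frame'][:,:,::-1]
sa,sb=[cv2.resize(i[160:330,250:430],None,fx=2.2,fy=3.3) for i in (a,b)]
cv2.imwrite('pics/cmp.png',cv2.resize(np.hstack([a[160:320,235:435],b[160:320,235:435]]),None,fx=2,fy=3,interpolation=2))
# brass tuning screws: blobs
def scr(f):
    h=cv2.cvtColor(np.ascontiguousarray(f),cv2.COLOR_BGR2HSV);m=cv2.inRange(h,(15,110,120),(32,255,255))
    N,L,S,C=cv2.connectedComponentsWithStats(m);return [C[i] for i in range(1,N) if 4<=S[i,4]<80 and 280<C[i][0]<420 and 165<C[i][1]<275]
for f in (a,b): print([at(p,.030).tolist() for p in scr(f)])
E
```

```text
[[75.3, 27.0], [75.3, 48.2], [51.4, 27.0], [75.0, 69.1], [50.9, 47.8], [75.2, 89.9], [50.9, 68.8], [75.1, 111.3], [51.4, 90.4], [75.4, 132.1], [51.4, 111.0], [51.3, 132.3], [87.6, 224.0], [65.8, 224.1]]
[[75.1, 76.1], [75.0, 96.8], [15.6, 19.9], [51.0, 75.8], [75.2, 118.0], [51.1, 96.7], [75.4, 138.8], [51.3, 117.9], [75.3, 159.6], [17.0, 87.9], [51.2, 139.3], [75.3, 181.2], [51.5, 160.4], [87.6, 223.4], [51.3, 180.9], [65.9, 223.6]]
```

View pics/cmp.png

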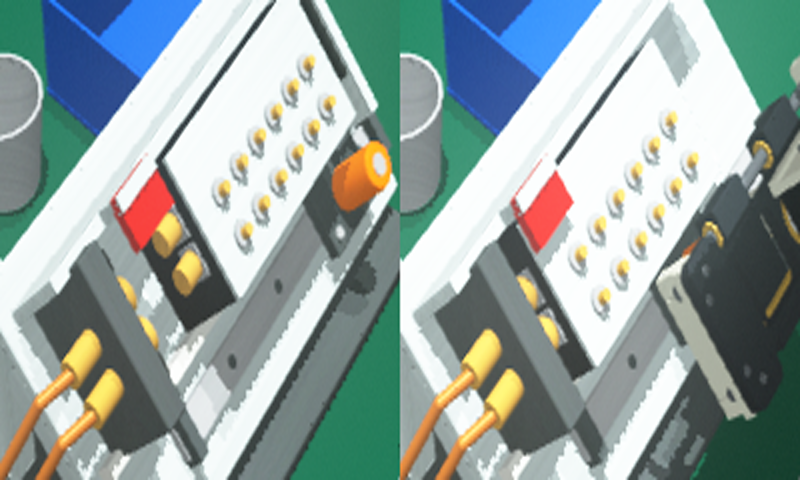

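The screws moved 49 mm along the channel with no sideways shift, and the filter's brass ports now meet the test ports. The slide is hard against its stop. I'm releasing and backing out square to the deck.

```bash
python3 -m creep '[[20,0.08,-0.02,0,0,0,0],[20,0,0,0,0,0,0],[30,0,0,0,0,0,0],[40,0,0,0,0,0,0],[50,0,0,0,0,0,0],[56,0,0,0,0,0,0],[56,0,0,0,0,0,0],[56,0,0,0,0,0,0]]' 10
python3 -m creep '[[56,0,0,0,0,0,0],[56,0,0,0,0,0,0]]'
python3 -c "
from h import *
remain(np.array([.5597,.0039,.0934])+.15*n,1)"
```

```text
time_s: 9.18
tcp_pos: [0.5539, 0.0057, 0.0929]
eef_rot: [-180.0, 39.9, -104.0]
contact_force: [-0.1, -0.0, -0.2]
gripper_width: 0.0547
gripper_force: 0.0
time_s: 9.35
tcp_pos: [0.5541, 0.0056, 0.0931]
eef_rot: [-179.9, 39.9, -104.0]
contact_force: [0.2, 0.8, 0.5]
gripper_width: 0.0557
gripper_force: 0.0
t 9.35 tcp [0.5541 0.0056 0.0931] q [ -9.7  22.8 -12.9 -47.1 -60.8  22. ] F [0.2 0.8 0.5] w 0.055701868731125176
shift units [-0.7  -3.81  4.61] cradle axes[x-up,y,n] mm [  0.   -5.9 150.4] turn [0.1 0.  0.1]
```

```bash
python3 -m creep '[[56,-0.04,-0.15,0.18,0,0,0],[56,-0.08,-0.31,0.38,0,0,0],[56,-0.12,-0.5,0.61,0,0,0],[56,-0.12,-0.5,0.61,0,0,0],[56,-0.12,-0.5,0.61,0,0,0],[56,-0.12,-0.5,0.61,0,0,0],[56,-0.12,-0.5,0.61,0,0,0],[56,0,0,0,0,0,0]]'
python3 - <<'E'
from h import *
c=capture('side');cv2.imwrite('pics/s5.png',cv2.resize(c['frame'][150:350,220:480,::-1],None,fx=2.5,fy=2.5))
E
```

```text
time_s: 10.02
tcp_pos: [0.537, -0.0718, 0.1872]
eef_rot: [-179.5, 39.7, -103.8]
contact_force: [0.3, -0.6, 0.8]
gripper_width: 0.0561
gripper_force: 0.0
```

View pics/s5.png

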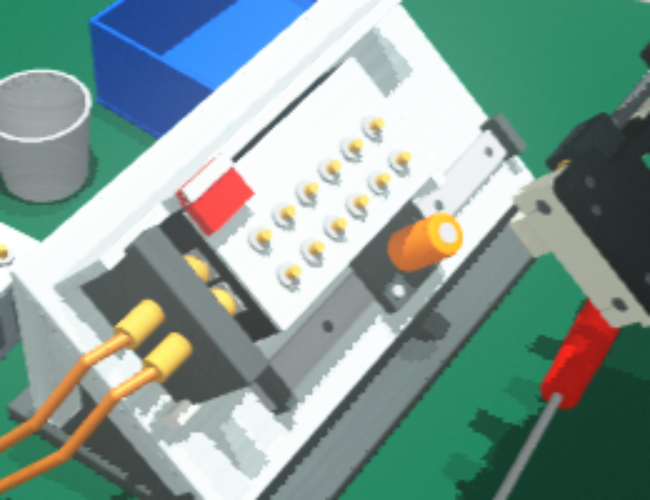

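```bash
python3 -c "
from plant import close_job
print(close_job())"
```

```text
the job is handed in; nothing more can be done
None
```

I slid the grip 74 mm until it met a rigid stop, let go and handed the job in at about 10 s; the filter moved 49 mm straight onto the ports, the gripper never touched it, and I saw no bystander move, but the hand-in returned no verdict.

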